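# Sweep loose tube caps into the bench catch pan

### The arm

A 6-joint arm with a two-finger parallel gripper is mounted at the origin on a cart in front of the work surface, level with it; the furniture and walls round the work are solid. World frame = base frame: x ahead of the robot, y to its left, z up, the work surface at z = 0. Lengths are in m, angles in rad, forces in N, time in s.
With the tool pointing down it reaches from about 0.375 to 0.975 m from the base axis. Payload 3.8 kg.
Tool frame: the origin (TCP) lies between the finger pads; the fingertips stand 17 mm ahead of it and the grasp point (between the pads) lies 2 mm behind it; z points along the fingers, y is the line along which they close (so a half turn about z gives the same grasp; the last joint's range is limited). The gripper opens to 85 mm and grips with 20 to 120 N. Pads are 22 mm wide; open, the fingers measure 114 mm over their backs; the gripper's body (76 mm by 85 mm) begins 54 mm behind the grasp point. The pads swing forward as they close: fully open they stand 13 mm farther back than shut.
Start: joints at [1.236, 0.264, 1.604, -0, 1.274, -0.037], TCP at [0.198, 0.645, 0.248] pointing down, gripper open.
Joint ranges: [-2.63, 2.63], [-0.94, 2.18], [0.31, 2.57], [-1.31, 4.45], [0, 2.66], [-2.55, 2.55]. Speed limits (rad/s): [2.57, 2.57, 3.14, 3.14, 3.14, 3.14].

### API

Orientations are given as a rotation vector (axis times angle).
In Python, from workcell import bot gives the robot as it stands.
- The arm moves only by the tool play_rows, never from a script. Its argument "steps" is one flat list of numbers, 4 for each row, row after row: the shift along the tool's x, y, z in m, then the turn about the tool's z in rad. A call has 1 to 10 rows; each row is the pose to reach, as a shift and turn from the pose commanded when the call began, along the tool's axes at that moment; what a row does not reach only later rows make up. A row lasts 1/8 s, in which the tool goes at most 62.5 mm and 10.7 degrees, less where a joint would pass 70% of its speed; a pose out of reach is approached as far as the arm can. A call with a gripper value outside its range is refused whole. "jaw" is the closure in counts, from 0 (fully open) to 255 (shut), set as the call begins (left out, the last holds). The fingers move at their own pace and stop on an object; "grip_force" is the grip in N (left out, the last holds). Time passes only in rows, so rows that repeat a pose let the fingers close. It gives the time, the measured TCP pose, the force, the opening and the grip force at its end, in the units of the state.
- bot.read_state(): the state, without advancing time (a new reading comes with each control period).
- bot.read_camera(name): name is "scene" or "side" or "wrist"; returns a dict with "pixels" (480x640x3 uint8, blue, green, red), "mtx" (3x3 intrinsics, pixels), "R" (3x3) and "t" (3): a world point X has camera coordinates R X + t. Camera axes: x right, y down, z forward; pixel columns grow to the right and rows downward; lengths in m; the calibration is good to about 2 mm. A picture is of the moment at which its call begins. There is no depth.
- bot.finish_job(): hands the job in; it is judged then, once.
The state is a dict: "time": time; "q": joint angles; "joint_vel": joint speeds; "joint_torque": joint torques, N m; "tool_pos": TCP position; "tcp_rot": TCP orientation; "wrist_force": force on the tool from outside, world axes, zero at the start; "torque": the same for the moment, N m; "width": opening from 0.0 (shut) to 1.0 (fully open); "grip_force": force on a finger pad.
Only numpy, scipy, OpenCV 4.12 (cv2) and the standard library are available. Lean on these libraries where they do the work, as an engineer would, in place of code of your own. Each camera call takes 0.05 s, during which the arm holds its last target. There are 200 camera calls.

### The job

Sweep the three loose blue caps that lie on the open worktop into the steel catch pan with the closed fingertips, sliding them through the pan's open side and up over its low lip until all three lie flat on the pan's flat floor, wholly past the sloping lip. Do not lift the caps or flick them, and leave the glass beaker and the roll of tape where they are.

Things in the scene. Friction and masses are not known exactly. Their poses are not given: they have to be found in the camera images.
- pan: three-sided bare steel catch pan screwed to the worktop (cannot move). Origin on the worktop under its middle; open side (mouth) faces its -x, back wall at x = +70 mm, y across, z up. Flat floor 2 mm above the worktop from x = -60 to +70, y = -95 to +95 mm. Side and back walls 3 mm thick, 25 mm high; side walls start at x = -60 mm. Screw lugs 18 mm wide, 5 mm high outside the side walls
- pan_mouth (a point): middle of the front edge of the pan's flat floor (pan x = -60 mm, 2 mm above the worktop), 190 mm wide between the walls. In front of it a sloping lip without walls rises smoothly from the worktop at pan x = -90 mm to this edge. Axes as the pan's
- cap_1: loose blue plastic screw cap, a flat disc of 35 mm diameter and 13 mm high, 10 to 20 g, lying open side down on the worktop; origin at the centre of its underside. Slides easily when pushed at its rim with the fingertips 5 to 9 mm above the worktop
- cap_2: loose blue plastic screw cap, a flat disc of 35 mm diameter and 13 mm high, 10 to 20 g, lying open side down on the worktop; origin at the centre of its underside. Slides easily when pushed at its rim with the fingertips 5 to 9 mm above the worktop
- cap_3: loose blue plastic screw cap, a flat disc of 35 mm diameter and 13 mm high, 10 to 20 g, lying open side down on the worktop; origin at the centre of its underside. Slides easily when pushed at its rim with the fingertips 5 to 9 mm above the worktop
- beaker: small empty glass beaker standing upright, about 62 mm diameter, 80 mm high, 100 g; origin at the centre of its underside; leave alone
- tape: roll of cream label tape lying flat, 76 mm diameter, 19 mm high, 60 g; origin at the centre of its underside; leave alone
There are look-alikes about, which are no part of the job. What is shaped like the cap_1 but turquoise is not meant.

How it is judged:
By the outcome, as a careful person would: the job done as asked, in the order asked, and still so for the second after the job is handed in, with the robot touching nothing.
It also fails if it takes over 56 s, if anything falls off the work surface, if the arm or the gripper's body presses on something with over 40 N, if the wrist force passes 120 N, or if a joint passes its speed limit or range.

## Working session

There is one attempt and no reset: what is moved stays moved. The work goes in short steps, Python scripts to look and compute and a tool call to move; the robot and the scene stay as the last step left them, time stands still between calls to the robot, and variables do not carry over. Pictures are saved under pics/ and viewed, at most 10 in all, crops included, and the job is handed in when it is done.

Besides the shell and the picture viewer there is one more tool, called after ">>>" in YAML: its name, and indented under it one key for each argument. play_rows: Moves the arm, as the interface text tells. Its arguments: {"type":"object","properties":{"steps":{"type":"array"},"jaw":{"type":"number"},"grip_force":{"type":"number"}},"required":["steps"]}

```bash
mkdir -p pics; cat > h.py <<'E'
import numpy as np, cv2
from workcell import bot
def cam(n): return bot.read_camera(n)
def back(c,u,v,z=0.0):
    d=np.linalg.inv(c["mtx"])@np.array([u,v,1.]); R=c["R"]; o=-R.T@c["t"]; d=R.T@d
    return (o+d*(z-o[2])/d[2])
def proj(c,X):
    p=c["mtx"]@(c["R"]@np.asarray(X,float)+c["t"]); return p[:2]/p[2]
def blobs(c,lo,hi,z,mn=60):
    m=cv2.inRange(cv2.cvtColor(np.ascontiguousarray(c["pixels"]),cv2.COLOR_BGR2HSV),lo,hi)
    n,l,s,ce=cv2.connectedComponentsWithStats(m)
    return [(ce[i].round(),s[i][4],back(c,*ce[i],z).round(4)) for i in range(1,n) if s[i][4]>mn]
E
python3 - <<'E'
from h import *
for n in("scene","side"):
    c=cam(n); cv2.imwrite(f"pics/{n}0.png",c["pixels"])
    print(n,(-c["R"].T@c["t"]).round(3))
    for b in blobs(c,(80,80,40),(130,255,255),0.01): print(b)
print(bot.read_state())
E
```

```text
scene [0.311 0.637 0.675]
(array([467.,  28.]), np.int32(82), array([ 0.538, -0.966,  0.01 ]))
(array([401.,  99.]), np.int32(1331), array([ 0.5927, -0.4464,  0.01  ]))
(array([448., 129.]), np.int32(3105), array([ 0.4388, -0.3672,  0.01  ]))
(array([287., 200.]), np.int32(179), array([0.6808, 0.045 , 0.01  ]))
(array([280., 223.]), np.int32(194), array([0.6623, 0.1092, 0.01  ]))
(array([611., 296.]), np.int32(5239), array([0.0353, 0.0057, 0.01  ]))
(array([258., 256.]), np.int32(230), array([0.6557, 0.2061, 0.01  ]))
(array([296., 262.]), np.int32(238), array([0.5839, 0.1853, 0.01  ]))
(array([319., 277.]), np.int32(255), array([0.5279, 0.1984, 0.01  ]))
(array([359., 295.]), np.int32(277), array([0.4448, 0.2032, 0.01  ]))
side [ 0.286 -0.397  0.627]
(array([591.,  47.]), np.int32(82), array([1.5535, 0.4711, 0.01  ]))
(array([344., 205.]), np.int32(266), array([0.6544, 0.2008, 0.01  ]))
(array([313., 225.]), np.int32(292), array([0.5826, 0.1802, 0.01  ]))
(array([280., 230.]), np.int32(303), array([0.5267, 0.1933, 0.01  ]))
(array([376., 239.]), np.int32(306), array([0.6609, 0.104 ,
[... 406 characters left out ...]
, array([ 0.6296, -0.3062,  0.01  ]))
{'time': 0.1, 'q': array([ 1.23609888e+00,  2.64675879e-01,  1.60526188e+00,  1.32636098e-05,
        1.27369611e+00, -3.68886681e-02]), 'joint_vel': array([-0.00019611, -0.00220278, -0.00425428,  0.00110442,  0.00067451,
       -0.00018848]), 'joint_torque': array([-1.50385804e-04, -5.16705859e+01, -3.68595314e+01, -4.91909191e-05,
        6.13586133e-03, -1.88143883e-05]), 'tool_pos': array([0.19784428, 0.64469021, 0.24707459]), 'tcp_rot': array([-0.46601817, -3.10644077,  0.00314708]), 'wrist_force': array([-1.0606743 , -0.64274306, -0.1371252 ]), 'torque': array([ 0.05522018,  0.00445669, -0.03363131]), 'grip_force': 0.0, 'width': 0.9998075093754655}
```

View pics/scene0.png

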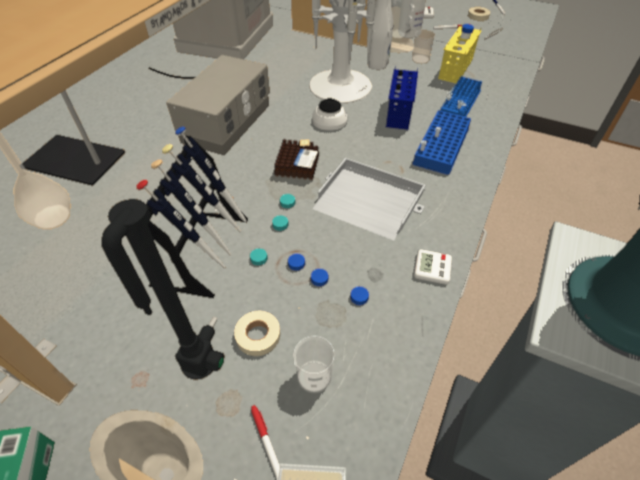

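View pics/side0.png

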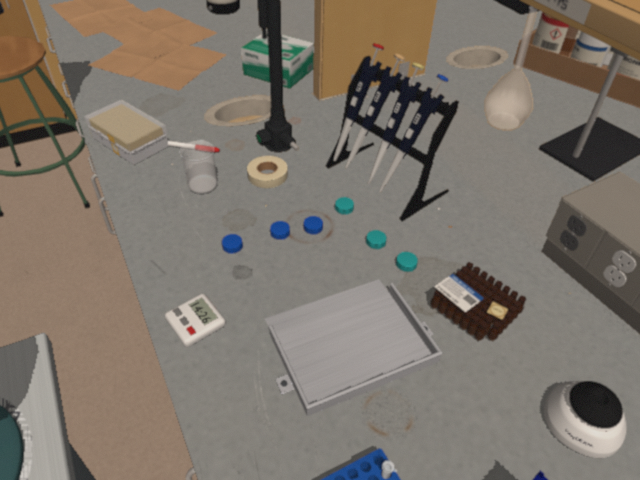

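The scene picture shows three blue caps at (297,262), (319,277) and (359,295). Look-alikes are the turquoise caps at (287,201), (280,223) and (258,257), the blue rack at (442,138) and the turquoise-green stool seat. I choose the three blue caps. The side picture shows the same caps at (313,225), (280,230) and (232,243), with the pan mouth facing them from (268,325) to (378,283). Next is one close crop to check this and read the pan corners.

```bash
python3 - <<'E'
import cv2
a=cv2.imread("pics/scene0.png")[150:310,240:440]; b=cv2.imread("pics/side0.png")[190:420,210:450]
cv2.imwrite("pics/a.png",cv2.resize(a,None,fx=4,fy=3.75 if 0 else 3.75,interpolation=cv2.INTER_CUBIC)[:600])
cv2.imwrite("pics/b.png",cv2.resize(b,None,fx=2.5,fy=2.5,interpolation=cv2.INTER_CUBIC))
E
```

```text
(no output)
```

View pics/a.png

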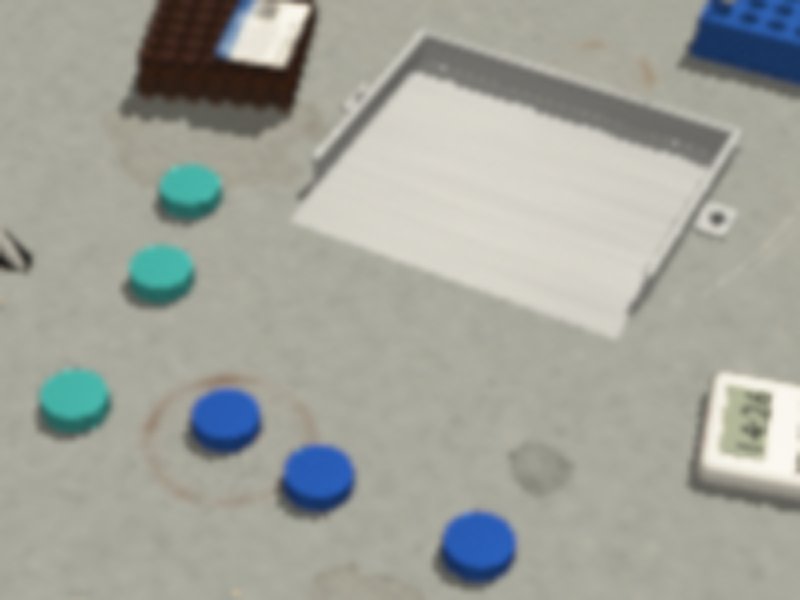

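View pics/b.png

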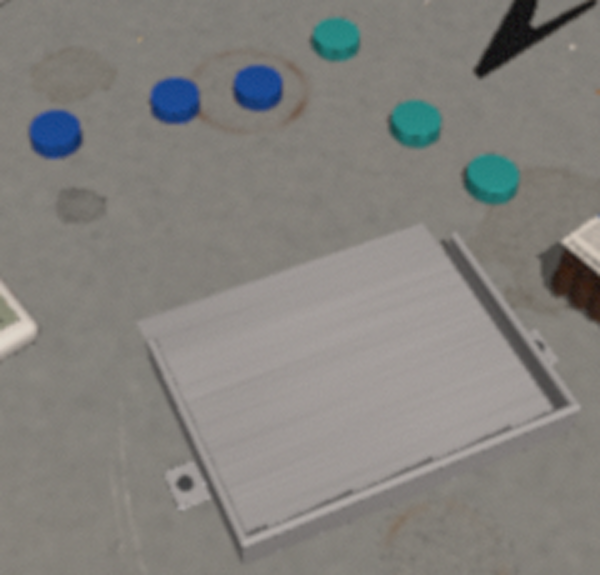

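The crops confirm three blue caps, distinct from the three turquoise ones. The pan's lip corners are at scene (313.5,209) and (395,240), and the top corners of its back wall are at (346,159) and (424.5,185).

```bash
python3 - <<'E'
from h import *
from scipy.optimize import least_squares
S,D,W=cam("scene"),cam("side"),cam("wrist")
cv2.imwrite("pics/w0.png",W["pixels"])
M=np.array([[-.09,.096,0],[-.09,-.096,0],[.073,.098,.025],[.073,-.098,.025]])
P=[(S,[(313.5,208.7),(395,240.1),(346.2,159.3),(424.5,185.2)]),(D,[(379.6,280),(265.2,320),(440.8,352.4),(307,406)])]
def w(p,X): 
    c,s=np.cos(p[2]),np.sin(p[2]); X=np.asarray(X); return np.stack([p[0]+c*X[:,0]-s*X[:,1],p[1]+s*X[:,0]+c*X[:,1],X[:,2]],1)
def f(p,sel=P): return np.concatenate([proj(c,x)-np.array(q) for c,pp in sel for x,q in zip(w(p,M),pp)])
for sel in(P,P[:1],P[1:]):
    r=least_squares(lambda p:f(p,sel),[.55,0,-1.57]); print(r.x.round(4),r.fun.round(1))
p=least_squares(f,[.55,0,-1.57]).x
np.save("pan.npy",p)
def topan(X): 
    d=np.array(X)[:2]-p[:2]; c,s=np.cos(p[2]),np.sin(p[2]); return np.array([c*d[0]+s*d[1],-s*d[0]+c*d[1]])
for c in(S,D):
  for nm,lo,hi in(("blue",(105,120,40),(130,255,255)),("turq",(80,80,40),(100,255,255))):
    for b in blobs(c,lo,hi,.007):
        if .4<b[2][0]<.7 and 0<b[2][1]<.3: print(nm,b[2],(topan(b[2])*1000).round(0))
print("tape",back(S,257,335,.010),back(D,268,172,.01),"beaker",back(S,314,380,0),back(D,202,183,0))
print("timer",back(S,415,275,0.01),back(S,420,252,.01),back(D,167,322,.01),back(D,205,297,.01))
print("wristcam",(-W["R"].T@W["t"]).round(3))
E
```

```text
[ 0.5254 -0.0515 -1.6186] [-1.4 -0.3 -0.4  0.7 -0.5 -2.1  1.2 -0.7 -0.3 -0.9 -1.7 -1.2  1.2 -0.1
 -0.4  1.4]
[ 0.5245 -0.0505 -1.6121] [-1.1  0.4  0.2  1.1 -0.6 -1.7  1.3 -0.6]
[ 0.5258 -0.0516 -1.6209] [ 0.1 -0.9 -1.4 -1.4  1.4  0.  -0.3  1.2]
blue [0.5852 0.183  0.007 ] [-237.   48.]
blue [0.5291 0.1965 0.007 ] [-248.   -8.]
blue [0.4455 0.2015 0.007 ] [-249.  -92.]
turq [0.6825 0.0424 0.007 ] [-101.  152.]
turq [0.664  0.1068 0.007 ] [-165.  131.]
turq [0.6572 0.2042 0.007 ] [-262.  119.]
blue [0.5838 0.1832 0.007 ] [-237.   47.]
blue [0.5276 0.1964 0.007 ] [-248.  -10.]
blue [0.4441 0.2016 0.007 ] [-249.  -93.]
turq [0.6561 0.2037 0.007 ] [-261.  118.]
turq [0.6627 0.1064 0.007 ] [-164.  130.]
turq [0.6806 0.0421 0.007 ] [-101.  151.]
tape [0.56845584 0.3532537  0.01      ] [0.57044462 0.34629815 0.01      ] beaker [0.44859267 0.37802522 0.        ] [0.45080894 0.38092987 0.        ]
timer [0.36859397 0.11525171 0.01      ] [0.37744048 0.05735346 0.01      ] [0.3065492  0.09090045 0.01      ] [0.3690342  0.11052929 0.01      ]
wristcam [0.124 0.667 0.373]
```

```bash
cat >> h.py <<'E'
from scipy.spatial.transform import Rotation as Ro
p=np.load("pan.npy"); C=np.array([[np.cos(p[2]),-np.sin(p[2])],[np.sin(p[2]),np.cos(p[2])]])
def plan(pts,a):
    """pts: pan-frame tool targets (m, z world); a: push angle in pan frame; tool -x along push"""
    s=bot.read_state(); R=Ro.from_rotvec(s["tcp_rot"]).as_matrix()
    yaw=p[2]+a+np.pi; now=np.arctan2(R[1,0],R[0,0])
    t=-(yaw-now); t=(t+np.pi)%(2*np.pi)-np.pi
    print("t",s["time"],"pos",s["tool_pos"].round(4),"panpos",(C.T@(s["tool_pos"][:2]-p[:2])).round(4),"tilt",R[2].round(3),"turn",round(t,3),"F",s["wrist_force"].round(1))
    for q in pts:
        X=np.r_[C@np.array(q[:2])+p[:2],q[2]]; print(q,X.round(3),(R.T@(X-s["tool_pos"])).round(4))
E
python3 - <<'E'
from h import *
plan([(-.290,-.098,.12),(-.290,-.098,.025)],np.deg2rad(8))
E
```

```text
t 0.25 pos [0.198  0.645  0.2476] panpos [-0.68   -0.3604] tilt [ 0.    -0.001 -1.   ] turn 1.181 F [ 0.  -0.2 -0.2]
(-0.29, -0.098, 0.12) [0.441 0.243 0.12 ] [-0.3507 -0.3128  0.1279]
(-0.29, -0.098, 0.025) [0.441 0.243 0.025] [-0.3507 -0.3127  0.2229]
```

>>> play_rows:
  steps: [-0.035,-0.031,0,0.12,-0.07,-0.063,0,0.24,-0.11,-0.098,0,0.36,-0.15,-0.134,0,0.48,-0.19,-0.17,0,0.6,-0.23,-0.205,0,0.73,-0.27,-0.241,0,0.86,-0.31,-0.277,0.03,1.0,-0.345,-0.308,0.06,1.12,-0.351,-0.313,0.09,1.181]
  jaw: 255
  grip_force: 30

```text
time: 1.5
tool_pos: [0.4431, 0.2406, 0.1577]
tcp_rot: [2.123, 2.314, 0.001]
wrist_force: [0.1, 0.9, -0.9]
width: 0.002
grip_force: 0.0
```

```bash
python3 - <<'E'
from h import *
plan([(-.290,-.098,.025)],np.deg2rad(8)); print(bot.read_state()["width"])
c=cam("side"); cv2.imwrite("pics/s1.png",c["pixels"])
E
```

```text
t 1.5 pos [0.4431 0.2406 0.1577] panpos [-0.2878 -0.0962] tilt [-0.     0.001 -1.   ] turn -0.006 F [ 0.1  0.9 -0.9]
(-0.29, -0.098, 0.025) [0.441 0.243 0.025] [ 0.0024 -0.0016  0.1327]
0.0021602840955483
```

View pics/s1.png

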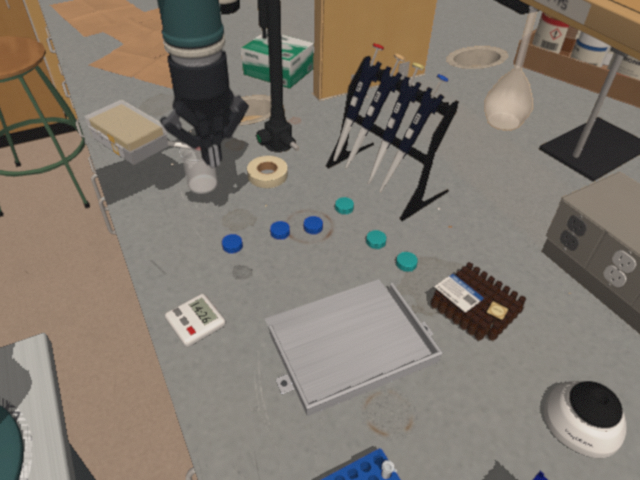

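The gripper is shut above its start point behind the left cap, with the beaker and tape clear of it. I'll descend.

>>> play_rows:
  steps: [0.001,0,0.04,0,0.001,0,0.08,0,0.001,0,0.115,0,0.001,0,0.132,0,0.001,0,0.132,0,0.001,0,0.132,0]

```text
time: 2.3
tool_pos: [0.4429, 0.2448, 0.0278]
tcp_rot: [2.116, 2.321, 0.004]
wrist_force: [-0.6, -0.2, 0.4]
width: 0.001
grip_force: 0.0
```

```bash
python3 - <<'E'
from h import *
plan([(-.0,-.058,.025)],np.deg2rad(8))
for n in("side","scene"):
    for b in blobs(cam(n),(105,120,40),(130,255,255),.007):
        if .4<b[2][0]<.7 and 0<b[2][1]<.3: print(b[1],b[2],(C.T@(b[2][:2]-p[:2])).round(3))
E
```

```text
t 2.3 pos [0.4429 0.2448 0.0278] panpos [-0.292  -0.0966] tilt [ 0.001  0.002 -1.   ] turn 0.001 F [-0.6 -0.2  0.4]
(-0.0, -0.058, 0.025) [ 0.468 -0.049  0.025] [-0.2945 -0.0026  0.0025]
270 [0.5838 0.1832 0.007 ] [-0.237  0.047]
276 [0.5276 0.1964 0.007 ] [-0.248 -0.01 ]
305 [0.4441 0.2017 0.007 ] [-0.249 -0.093]
221 [0.5852 0.183  0.007 ] [-0.237  0.048]
113 [0.5346 0.2008 0.007 ] [-0.252 -0.003]
```

>>> play_rows:
  steps: [-0.008,0,0.003,0,-0.02,0,0.003,0,-0.034,0,0.003,0,-0.05,0,0.003,0,-0.066,0,0.003,0,-0.082,0,0.003,0,-0.098,0,0.003,0,-0.114,0,0.003,0,-0.126,0,0.003,0,-0.132,0,0.003,0]

```text
time: 3.65
tool_pos: [0.4539, 0.1118, 0.0233]
tcp_rot: [-2.118, -2.32, 0.0]
wrist_force: [0.2, -0.3, 0.5]
width: 0.003
grip_force: 0.0
```

```bash
cat > look.py <<'E'
from h import *
plan([(-.03,-.06,.025)],np.deg2rad(8))
for n in("side","scene"):
    for b in blobs(cam(n),(105,120,40),(130,255,255),.008):
        if .4<b[2][0]<.7 and -.15<b[2][1]<.3: print(n,b[0],b[1],(C.T@(b[2][:2]-p[:2])).round(3))
E
python3 look.py
```

```text
t 3.65 pos [0.4539 0.1118 0.0233] panpos [-0.1597 -0.0793] tilt [ 0. -0. -1.] turn -0.001 F [ 0.2 -0.3  0.5]
(-0.03, -0.06, 0.025) [ 0.467 -0.019  0.025] [-0.1311  0.0012 -0.0017]
side [313. 225.] 270 [-0.236  0.047]
side [265. 291.] 378 [-0.131 -0.079]
scene [296. 262.] 221 [-0.238  0.048]
scene [319. 277.] 242 [-0.248 -0.009]
```

>>> play_rows:
  steps: [-0.008,0,-0.001,0,-0.02,0,-0.002,0,-0.035,0,-0.002,0,-0.05,0,-0.002,0,-0.066,0,-0.002,0,-0.082,0,-0.002,0,-0.098,0,-0.002,0,-0.114,0,-0.002,0,-0.126,0,-0.002,0,-0.132,0,-0.002,0]

```text
time: 5.0
tool_pos: [0.466, -0.0196, 0.0253]
tcp_rot: [-2.118, -2.32, -0.0]
wrist_force: [0.0, -0.1, 0.3]
width: -0.001
grip_force: 0.1
```

```bash
python3 look.py
```

```text
t 5.0 pos [ 0.466  -0.0196  0.0253] panpos [-0.0289 -0.0609] tilt [ 0.  0. -1.] turn -0.001 F [ 0.  -0.1  0.3]
(-0.03, -0.06, 0.025) [ 0.467 -0.019  0.025] [0.0009 0.001  0.0003]
side [308. 357.] 482 [-0.001 -0.064]
scene [296. 262.] 220 [-0.238  0.048]
scene [319. 277.] 241 [-0.249 -0.009]
```

```bash
python3 - <<'E'
from h import *
plan([(-.290,-.0105,.1),(-.290,-.0105,.025)],np.deg2rad(2))
E
```

```text
t 5.1 pos [ 0.466  -0.0193  0.0253] panpos [-0.0292 -0.0609] tilt [-0.  0. -1.] turn 0.104 F [-0.1 -0.1 -0.5]
(-0.29, -0.0105, 0.1) [0.529 0.239 0.1  ] [ 0.2513  0.086  -0.0747]
(-0.29, -0.0105, 0.025) [0.529 0.239 0.025] [0.2513 0.086  0.0003]
```

>>> play_rows:
  steps: [0.012,0,-0.01,0,0.03,0.005,-0.05,0,0.07,0.02,-0.07,0.03,0.12,0.04,-0.075,0.06,0.17,0.06,-0.075,0.1,0.215,0.075,-0.075,0.104,0.245,0.085,-0.07,0.104,0.252,0.086,-0.04,0.104,0.252,0.086,-0.01,0.104,0.252,0.086,0.0,0.104]

```text
time: 6.35
tool_pos: [0.5261, 0.2408, 0.0237]
tcp_rot: [-2.232, -2.209, 0.005]
wrist_force: [-0.3, -0.2, -0.2]
width: 0.0
grip_force: 0.0
```

```bash
python3 - <<'E'
from h import *
plan([(-.03,-.001,.025)],np.deg2rad(2))
E
python3 look.py
```

```text
t 6.35 pos [0.5261 0.2408 0.0237] panpos [-0.2919 -0.0133] tilt [-0.001 -0.004 -1.   ] turn 0.003 F [-0.3 -0.2 -0.2]
(-0.03, -0.001, 0.025) [ 0.526 -0.021  0.025] [-0.2622  0.0025 -0.001 ]
t 6.35 pos [0.5261 0.2408 0.0237] panpos [-0.2919 -0.0133] tilt [-0.001 -0.004 -1.   ] turn -0.102 F [-0.3 -0.2 -0.2]
(-0.03, -0.06, 0.025) [ 0.467 -0.019  0.025] [-0.26   -0.0565 -0.0008]
side [313. 225.] 271 [-0.236  0.047]
side [280. 230.] 276 [-0.247 -0.01 ]
side [309. 357.] 483 [-0.001 -0.064]
scene [397. 205.] 161 [ 0.001 -0.062]
```

>>> play_rows:
  steps: [-0.006,0.003,0,0,-0.018,0.003,0.0,0,-0.034,0.003,0.0,0,-0.05,0.003,0.0,0,-0.066,0.003,0.0,0,-0.082,0.003,0.0,0,-0.098,0.003,0.0,0,-0.114,0.003,0.0,0,-0.126,0.003,0.0,0,-0.132,0.003,0.0,0]

```text
time: 7.7
tool_pos: [0.5291, 0.1068, 0.0247]
tcp_rot: [-2.235, -2.206, 0.002]
wrist_force: [0.2, 0.2, -0.1]
width: 0.003
grip_force: 0.0
```

```bash
python3 look.py
```

```text
t 7.7 pos [0.5291 0.1068 0.0247] panpos [-0.1583 -0.0039] tilt [-0.    -0.001 -1.   ] turn -0.105 F [ 0.2  0.2 -0.1]
(-0.03, -0.06, 0.025) [ 0.467 -0.019  0.025] [-0.1262 -0.0605 -0.0002]
side [307. 278.] 351 [-0.13  -0.011]
side [309. 357.] 482 [-0.001 -0.064]
scene [397. 205.] 160 [ 0.001 -0.062]
scene [350. 239.] 68 [-0.136 -0.017]
scene [296. 261.] 225 [-0.237  0.048]
```

>>> play_rows:
  steps: [0.005,-0.003,0,0,0.004,-0.006,0.0,0,-0.008,-0.006,-0.001,0,-0.022,-0.006,-0.001,0,-0.037,-0.006,-0.001,0,-0.053,-0.006,-0.001,0,-0.07,-0.006,-0.001,0,-0.087,-0.006,-0.001,0,-0.101,-0.006,-0.001,0,-0.11,-0.006,-0.001,0]

```text
time: 9.05
tool_pos: [0.5225, -0.003, 0.0263]
tcp_rot: [-2.236, -2.207, -0.0]
wrist_force: [0.4, -0.5, 0.1]
width: -0.002
grip_force: 0.0
```

```bash
python3 look.py
```

```text
t 9.05 pos [ 0.5225 -0.003   0.0263] panpos [-0.0483 -0.0053] tilt [ 0. -0. -1.] turn -0.105 F [ 0.4 -0.5  0.1]
(-0.03, -0.06, 0.025) [ 0.467 -0.019  0.025] [-0.0163 -0.0553  0.0013]
side [338. 332.] 436 [-0.022 -0.009]
side [309. 357.] 483 [-0.001 -0.064]
scene [397. 205.] 161 [ 0.001 -0.062]
scene [296. 262.] 222 [-0.238  0.048]
```

>>> play_rows:
  steps: [-0.005,0,0,0,-0.012,0,0,0,-0.018,0,0,0,-0.018,0,0,0]

```text
time: 9.65
tool_pos: [0.5223, -0.0203, 0.0263]
tcp_rot: [2.235, 2.208, -0.0]
wrist_force: [0.4, -0.3, 0.8]
width: -0.002
grip_force: 0.0
```

```bash
python3 - <<'E'
from h import *
plan([(-.281,.046,.1),(-.281,.046,.025)],np.deg2rad(2))
E
```

```text
t 9.65 pos [ 0.5223 -0.0203  0.0263] panpos [-0.031  -0.0046] tilt [-0.  0. -1.] turn 0.001 F [ 0.4 -0.3  0.8]
(-0.281, 0.046, 0.1) [0.585 0.227 0.1  ] [ 0.248   0.0594 -0.0737]
(-0.281, 0.046, 0.025) [0.585 0.227 0.025] [0.248  0.0594 0.0013]
```

>>> play_rows:
  steps: [0.012,0,-0.01,0,0.03,0.005,-0.05,0,0.07,0.015,-0.07,0,0.12,0.03,-0.075,0,0.17,0.045,-0.075,0,0.215,0.055,-0.075,0,0.242,0.06,-0.07,0,0.248,0.06,-0.04,0,0.248,0.06,-0.01,0,0.248,0.06,0.001,0]

```text
time: 10.9
tool_pos: [0.5834, 0.228, 0.0237]
tcp_rot: [-2.232, -2.208, 0.005]
wrist_force: [-0.5, -0.5, 0.0]
width: 0.0
grip_force: 0.0
```

```bash
python3 look.py
```

```text
t 10.9 pos [0.5834 0.228  0.0237] panpos [-0.2819  0.0445] tilt [-0.001 -0.003 -1.   ] turn -0.103 F [-0.5 -0.5  0. ]
(-0.03, -0.06, 0.025) [ 0.467 -0.019  0.025] [-0.2478 -0.1137 -0.0007]
side [313. 225.] 270 [-0.236  0.047]
side [344. 342.] 449 [-0.003 -0.009]
side [309. 357.] 484 [-0.001 -0.063]
scene [373. 197.] 149 [-0.002 -0.008]
scene [397. 205.] 161 [ 0.001 -0.062]
```

>>> play_rows:
  steps: [-0.006,0,0,0,-0.018,0,0.0,0,-0.034,0,0.0,0,-0.05,0,0.0,0,-0.066,0,0.0,0,-0.082,0,0.0,0,-0.098,0,0.0,0,-0.114,0,0.0,0,-0.122,0,0.0,0,-0.125,0,0.0,0]

```text
time: 12.25
tool_pos: [0.5837, 0.1018, 0.0252]
tcp_rot: [-2.235, -2.207, 0.0]
wrist_force: [-0.2, 0.7, -1.1]
width: -0.0
grip_force: 0.0
```

```bash
python3 look.py
```

```text
t 12.25 pos [0.5837 0.1018 0.0252] panpos [-0.1559  0.0509] tilt [ 0. -0. -1.] turn -0.104 F [-0.2  0.7 -1.1]
(-0.03, -0.06, 0.025) [ 0.467 -0.019  0.025] [-0.1219 -0.1152  0.0002]
side [344. 267.] 332 [-0.128  0.053]
side [344. 342.] 449 [-0.003 -0.009]
side [309. 357.] 484 [-0.001 -0.063]
scene [373. 197.] 149 [-0.002 -0.008]
scene [397. 205.] 161 [ 0.001 -0.062]
```

>>> play_rows:
  steps: [-0.006,0,0,0,-0.018,0,-0.001,0,-0.032,0,-0.001,0,-0.048,0,-0.001,0,-0.064,0,-0.001,0,-0.08,0,-0.001,0,-0.096,0,-0.001,0,-0.11,0,-0.001,0,-0.122,0,-0.001,0,-0.128,0,-0.001,0]

```text
time: 13.6
tool_pos: [0.5822, -0.0265, 0.0263]
tcp_rot: [2.235, 2.207, 0.0]
wrist_force: [-0.8, 0.1, -0.3]
width: 0.003
grip_force: 0.0
```

```bash
python3 look.py
```

```text
t 13.6 pos [ 0.5822 -0.0265  0.0263] panpos [-0.0277  0.0555] tilt [ 0.  0. -1.] turn -0.104 F [-0.8  0.1 -0.3]
(-0.03, -0.06, 0.025) [ 0.467 -0.019  0.025] [ 0.0064 -0.1154  0.0013]
side [389. 326.] 420 [-0.002  0.063]
side [344. 342.] 449 [-0.003 -0.009]
side [309. 357.] 484 [-0.001 -0.063]
scene [373. 197.] 149 [-0.002 -0.008]
scene [397. 205.] 161 [ 0.001 -0.062]
```

All three are in the pan. Back off, lift clear and check.

>>> play_rows:
  steps: [0.006,0,0,0,0.015,0,-0.01,0,0.03,0,-0.05,0,0.06,0,-0.1,0,0.1,0,-0.15,0,0.14,0,-0.19,0,0.14,0,-0.2,0,0.14,0,-0.2,0]

```text
time: 14.7
tool_pos: [0.5841, 0.115, 0.2274]
tcp_rot: [2.232, 2.209, 0.002]
wrist_force: [0.3, 0.0, -0.8]
width: 0.006
grip_force: 0.0
```

```bash
python3 look.py; python3 - <<'E'
from h import *
cv2.imwrite("pics/end.png",cam("side")["pixels"])
E
```

```text
t 14.7 pos [0.5841 0.115  0.2274] panpos [-0.1691  0.0506] tilt [-0.     0.002 -1.   ] turn -0.102 F [ 0.3  0.  -0.8]
(-0.03, -0.06, 0.025) [ 0.467 -0.019  0.025] [-0.1348 -0.1161  0.2022]
side [390. 326.] 417 [-0.001  0.063]
side [344. 342.] 449 [-0.003 -0.009]
side [309. 357.] 484 [-0.001 -0.063]
scene [344. 186.] 140 [0.001 0.064]
scene [373. 197.] 149 [-0.002 -0.008]
scene [397. 205.] 161 [ 0.001 -0.062]
```

View pics/end.png

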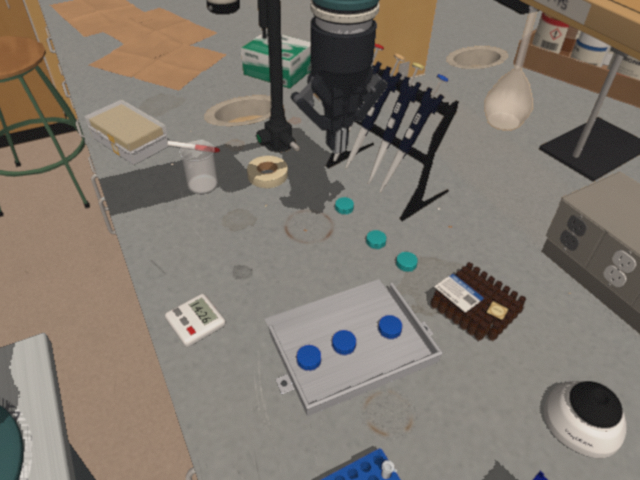

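The three blue caps lie flat on the pan floor at (309,357), (344,342) and (390,326). The beaker, the tape and the turquoise caps look unmoved.

```bash
python3 -c "
from workcell import bot
print(bot.finish_job())"
```

```text
the job is handed in; nothing more can be done
None
```

All three blue caps lie flat on the pan floor, about 40 mm past the lip; the beaker and tape look unmoved in the last picture, and I handed the job in at about 15 s of the 56 s allowed.

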